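Put the burner caps back on the gas hob

TASK

The gas hob has been cleaned and its four burner caps are piled up on the worktop beside it. Take the pile apart and put every cap back on the burner it belongs to: the three round caps on the round burners by size, the oval cap on the oval burner and lined up with it, each centred and lying flat. Do not knock over the oil bottle or the pepper mill.

Things in the scene. Friction and masses are not known exactly. Their poses are not given: they have to be found in the camera images.
- cap_large: large round black enamelled burner cap with a bare pale metal edge, 14 mm thick, 68 mm across; lies on the worktop as the lowest of a pile of four caps (from below: large, oval, medium, small); origin at the centre of its underside, z up
- cap_oval: oval (straight sides, round ends) black enamelled burner cap with a bare pale metal edge, 14 mm thick, 110 mm long (its x axis) by 44 mm wide (its y axis); second from below in the pile, flat on the large cap, any yaw; origin at the centre of its underside, z up
- cap_medium: medium round black enamelled burner cap with a bare pale metal edge, 14 mm thick, 52 mm across; third in the pile, on the oval cap; origin at the centre of its underside, z up
- cap_small: small round black enamelled burner cap with a bare pale metal edge, 14 mm thick, 36 mm across; on top of the pile; origin at the centre of its underside, z up
- burner_large: fixed round burner head on the hob, grey metal with a dark centre, place of the large round cap: flat top 62 mm across (so the cap overhangs it by 3 mm all round), 22 mm above the hob's steel sheet, over a base plate 80 mm across and 4 mm high; origin at the centre of its underside, on the hob, 8 mm above the worktop, so a seated cap's origin is 22 mm above this one; z up
- burner_medium: fixed round burner head on the hob, grey metal with a dark centre, place of the medium round cap: flat top 46 mm across (so the cap overhangs it by 3 mm all round), 22 mm above the hob's steel sheet, over a base plate 64 mm across and 4 mm high; origin at the centre of its underside, on the hob, 8 mm above the worktop, so a seated cap's origin is 22 mm above this one; z up
- burner_small: fixed round burner head on the hob, grey metal with a dark centre, place of the small round cap: flat top 30 mm across (so the cap overhangs it by 3 mm all round), 22 mm above the hob's steel sheet, over a base plate 48 mm across and 4 mm high; origin at the centre of its underside, on the hob, 8 mm above the worktop, so a seated cap's origin is 22 mm above this one; z up
- burner_oval: fixed oval burner head on the hob, place of the oval cap: flat top 104 mm long (its x axis) by 38 mm wide (its y axis), 22 mm above the hob's steel sheet, over a base plate 122 by 56 mm and 4 mm high; origin at the centre of its underside, on the hob, 8 mm above the worktop, so a seated cap's origin is 22 mm above this one; z up; which of the four burner positions it has, and its yaw, vary
- oil_bottle: dark green oil bottle, 62 mm across, 240 mm tall, standing on the worktop to the left of the pile; other bystanders on the hob and about the pile are no taller than 90 mm, except the pepper mill; origin at the centre of its underside, z up
- pepper_mill: turned dark wooden pepper mill, 52 mm across, 110 mm tall, standing on the hob between the four burners; origin at the centre of its underside, z up
There are look-alikes about, which are no part of the job. What is shaped like the cap_medium but green, orange or yellow is not meant.

How it is judged:
By the outcome, as a careful person would: the job done as asked, in the order asked, and still so for the second after the job is handed in, with the robot touching nothing.
It also fails if it takes over 128 s, if anything falls off the work surface, if the arm or the gripper's body presses on something with over 40 N, if the wrist force passes 120 N, or if a joint passes its speed limit or range.

ROBOT

A 6-joint arm with a two-finger parallel gripper is mounted at the origin on the work surface. World frame = base frame: x ahead of the robot, y to its left, z up, the work surface at z = 0. Lengths are in m, angles in rad, forces in N, time in s.
With the tool pointing down it reaches from about 0.375 to 0.9 m from the base axis. Payload 3.1 kg.
Tool frame: the origin (TCP) lies at the centre of the arm's flange, where the gripper is bolted on; the fingertips stand robot.tip_extent ahead of it and the grasp point (between the pads) lies 164 mm ahead of it (robot.tip_extent is the distance from the TCP to the fingertips, in m); z points along the fingers, y is the line along which they close (so a half turn about z gives the same grasp; the last joint's range is limited). The gripper opens to 87 mm and grips with 3 to 60 N. Pads are 19 mm wide; open, the fingers measure 117 mm over their backs; the gripper's body (75 mm by 190 mm) begins 51 mm behind the grasp point.
Start: joints at [-1.335, 0.527, 1.433, -0, 1.181, -0.178], TCP at [0.252, -0.572, 0.405] pointing down, gripper open.
Joint ranges: [-3.08, 3.08], [-0.75, 2.2], [0.22, 2.44], [-1.43, 4.57], [0, 2.65], [-2.85, 2.85]. Speed limits (rad/s): [2.79, 2.79, 3.14, 3.14, 3.14, 3.14].

INTERFACE

Orientations are given as a unit quaternion [x, y, z, w].
In Python, from rig import get_obs, camera, hand_in, cut_out, robot gives the robot as it stands.
- The arm moves only by the tool step_arm, never from a script. Its argument "rows" is a list of rows, each a list of 6 numbers: the shift along the world's x, y, z in m, then the turn, a rotation vector about the world's x, y, z in degrees. A call has 1 to 12 rows; each row shifts and turns the commanded pose from where the row before left it; what a row does not reach is not made up. A row lasts 1/8 s, in which the tool goes at most 62.5 mm and 10.7 degrees, less where a joint would pass 70% of its speed; a pose out of reach is approached as far as the arm can. A call is refused whole if a number of a shift passes 0.0625 or a number of a turn 10.7, either way. A call with a gripper value outside its range is refused whole. "jaw" is the finger opening in m, from 0 to 0.087, set as the call begins (left out, the last holds). The fingers move at their own pace and stop on an object; "squeeze" is the grip in N (left out, the last holds). Time passes only in rows, so rows that do not move let the fingers close. It gives the time, the measured TCP pose, the force, the opening and the grip force at its end, in the units of the state.
- get_obs(): the state, without advancing time (a new reading comes with each control period).
- camera(name): name is "side" or "top"; returns a dict with "pixels" (384x512x3 uint8, blue, green, red), "depth" (384x512 float32, m along the optical axis (not along the pixel's ray), 0 where there is no reading), "fov_y" (degrees; the focal length in pixels is half the picture's height over the tangent of half this angle, whatever the lens; pixels are square), "cx", "cy" (the principal point, pixels), "k1" (the pictures are not rectified: a ray, as slopes to the right and down, at radius r is drawn at 1 + k1 r^2 times it, then the intrinsics apply), "extrinsics" (4x4, takes a point from camera to world coordinates). Camera axes: x right, y up, looking along -z (the intrinsics and any distortion apply to the point x, -y, -z); pixel columns grow to the right and rows downward; lengths in m; the calibration is good to about 2 mm. A picture is of the moment at which its call begins.
- hand_in(): hands the job in; it is judged then, once.
Trained networks look in the newest picture that a camera, given by its name, has taken for a name from the list of things; names that differ only in an ending like _2 or _b are one class to them, and where a whole thing is asked for, a point or a joint stands for the part that bears it (a point fixed in the world has none). Each returns a list of dicts, best first, with "confidence" (0 to 1); they miss things now and then, are a little off and sometimes report something else, mostly with a low value. They report only what shows in the picture. A call takes as long as a camera call. They do not tell look-alikes from the thing itself.
- cut_out(label, camera): "region" (384x512 bool, what is visible of it) and "extent" ([centre column, centre row, width, height] in pixels, round what is visible of it).
The state is a dict: "time": time; "q": joint angles; "joint_velocities": joint speeds; "joint_torque": joint torques, N m; "position": TCP position; "tool_rot": TCP orientation; "ft_force": force on the tool from outside, world axes, zero at the start; "moment": the same for the moment, N m; "grip_width": finger opening in m; "grip_force": force on a finger pad.
Only numpy, scipy, OpenCV 4.12 (cv2) and the standard library are available. Lean on these libraries where they do the work, as an engineer would, in place of code of your own. Each camera call takes 0.05 s, during which the arm holds its last target. There are 200 camera calls.

## Working session

There is one attempt and no reset: what is moved stays moved. The work goes in short steps, Python scripts to look and compute and a tool call to move; the robot and the scene stay as the last step left them, time stands still between calls to the robot, and variables do not carry over. Pictures are saved under pics/ and viewed, at most 14 in all, crops included, and the job is handed in when it is done.

Besides the shell and the picture viewer there is one more tool, called after "Request:" as name([rows], argument=value, ...), one row to a line, values as JSON. step_arm: Moves the arm, as the interface text tells. Its arguments: {"type":"object","properties":{"rows":{"type":"array"},"jaw":{"type":"number"},"squeeze":{"type":"number"}},"required":["rows"]}

```bash
ls; mkdir -p pics
cat > h.py <<'E'
import numpy as np, cv2
from rig import get_obs, camera, hand_in, cut_out, robot
def K(c):
    h=c["pixels"].shape[0]; f=h/2/np.tan(np.radians(c["fov_y"])/2)
    return f
def unproj(c,u,v,d=None,z=None):
    """pixels->world, with depth d along axis, or on plane world z"""
    f=K(c); u=np.atleast_1d(u).astype(float); v=np.atleast_1d(v).astype(float)
    xd=(u-c["cx"])/f; yd=(v-c["cy"])/f; x,y=xd.copy(),yd.copy()
    for _ in range(20):
        s=1+c["k1"]*(x*x+y*y); x=xd/s; y=yd/s
    r=np.stack([x,-y,-np.ones_like(x)],1); E=np.array(c["extrinsics"])
    R,t=E[:3,:3],E[:3,3]; w=r@R.T
    if d is None: d=(z-t[2])/w[:,2]
    return t+w*np.atleast_1d(d)[:,None]
def cloud(c):
    v,u=np.mgrid[0:384,0:512]; P=unproj(c,u.ravel(),v.ravel(),d=c["depth"].ravel())
    P=P.reshape(384,512,3); P[c["depth"]<=0]=np.nan
    return P
E
python3 - <<'E'
from h import *
for n in ("top","side"):
    c=camera(n); cv2.imwrite(f"pics/{n}0.png",cv2.resize(c["pixels"],(800,600),interpolation=cv2.INTER_CUBIC))
    print(n,c["fov_y"],c["cx"],c["cy"],c["k1"],np.round(c["extrinsics"],3).tolist())
    for l in ["cap_large","cap_oval","cap_medium","cap_small","burner_large","burner_medium","burner_small","burner_oval","oil_bottle","pepper_mill"]:
        print(l,[(round(r["confidence"],2),np.round(r["extent"]).tolist()) for r in cut_out(l,n)])
print(robot.tip_extent,get_obs())
E
```

```text
pics
top 42.731315192122096 260.6308027230717 191.04536565416552 -0.0072745125845159134 [[0.003, 0.99, -0.14, 0.378], [-1.0, 0.004, 0.005, 0.113], [0.005, 0.14, 0.99, 1.361], [0.0, 0.0, 0.0, 1.0]]
cap_large [(0.56, [177.0, 205.0, 22.0, 26.0])]
cap_oval [(0.56, [176.0, 207.0, 34.0, 29.0])]
cap_medium [(0.83, [206.0, 233.0, 18.0, 21.0]), (0.62, [207.0, 166.0, 19.0, 21.0]), (0.58, [177.0, 203.0, 18.0, 20.0]), (0.56, [221.0, 188.0, 17.0, 16.0])]
cap_small [(0.7, [176.0, 204.0, 14.0, 14.0])]
burner_large [(0.96, [295.0, 172.0, 23.0, 30.0]), (0.66, [108.0, 187.0, 44.0, 27.0]), (0.25, [175.0, 203.0, 19.0, 20.0])]
burner_medium [(0.68, [399.0, 236.0, 26.0, 24.0])]
burner_small [(0.78, [294.0, 235.0, 11.0, 12.0])]
burner_oval [(0.64, [398.0, 177.0, 35.0, 37.0])]
oil_bottle [(0.76, [107.0, 187.0, 44.0, 27.0])]
pepper_mill [(0.9, [353.0, 205.0, 25.0, 19.0]), (0.54, [293.0, 235.0, 15.0, 17.0]), (0.34, [107.0, 183.0, 45.0, 28.0])]
side 54.90473268324683 255.44106960878415 187.7814795601981 -0.022585663906892157 [[-0.942, 0.216, -0.255, 0.276], [-0.334, -0.586, 0.739, 0.904], [0.011, 0.781, 0.624,
[... 656 characters left out ...]
[-1.33450003e+00,  5.27497185e-01,  1.43270990e+00,  5.78779714e-06,
        1.18136862e+00, -1.78504807e-01]), 'joint_velocities': array([ 1.48209678e-03,  7.92164885e-04, -9.10746469e-04, -8.13618372e-05,
       -6.11207716e-04, -1.48721770e-04]), 'joint_torque': array([ 4.57583892e-04, -4.40025437e+01, -1.76990265e+01,  6.33450947e-02,
        5.03483776e-02, -2.33849215e-05]), 'position': array([ 0.25189966, -0.57196564,  0.40474697]), 'tool_rot': array([9.78569717e-01, 2.05915783e-01, 2.92089861e-06, 8.39159850e-06]), 'ft_force': array([-0.36852332,  0.00859633,  0.51061892]), 'moment': array([-0.05096773,  0.03740306,  0.0218211 ]), 'grip_force': 0.0, 'grip_width': 0.08704590385577729}
```

View pics/top0.png

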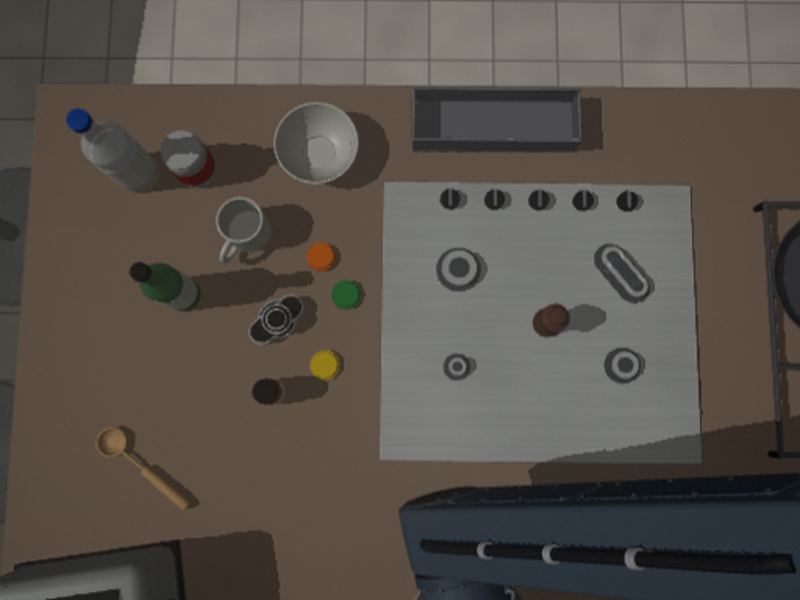

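View pics/side0.png

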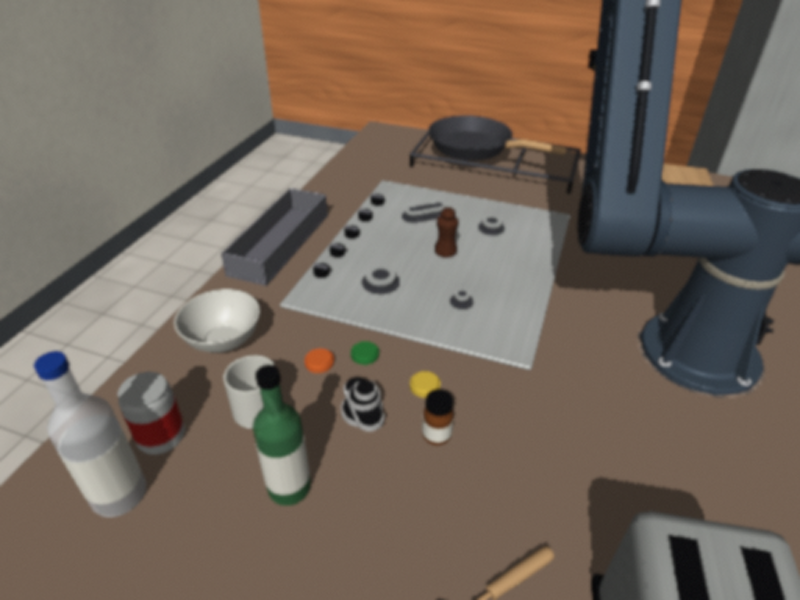

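Top view: the pile is at about (177,203). Look-alikes are the orange (206,164), green (221,188) and yellow (208,233) caps, plus a dark-lidded jar (171,250). By the description, the black pile is the target. Burners: large (294,172), small (293,234), oval (399,174), medium (399,234). The mill is at (352,205).

Run:
```python
from h import *
c=camera("top"); s=camera("side")
np.save("top.npy",c,allow_pickle=True); np.save("side.npy",s,allow_pickle=True)
P=cloud(c); S=cloud(s)
for n,(u,v) in dict(pile=(177,203),L=(294,172),Sm=(293,234),Ov=(399,175),M=(399,234),mill=(352,205),jar=(171,250),bottle=(100,180),yel=(208,233)).items():
    q=P[v-4:v+5,u-4:u+5].reshape(-1,3); print(n,np.round(np.nanmedian(q,0),4), np.round(np.sort(q[:,2])[[5,40,75]],4))
X=np.round(P[190:218:1,162:194,2]*1000); print(np.nan_to_num(X).astype(int)[::2,::2])
X=np.round(P[220:248:1,280:310,2]*1000); print(np.nan_to_num(X).astype(int)[::2,::2])
def crop(i,u,v,w,h,k): return cv2.resize(i[v-h:v+h,u-w:u+w],None,fx=k,fy=k,interpolation=cv2.INTER_CUBIC)
i=c["pixels"]; j=s["pixels"]
im=np.vstack([np.hstack([crop(i,178,205,20,15,10),crop(j,233,257,20,15,10)]),np.hstack([crop(i,294,172,20,15,10),crop(i,399,175,20,15,10)])])
cv2.imwrite("pics/c1.png",im)
```

```text
pile [0.5301 0.33   0.0563] [0.051  0.0563 0.06  ]
L [0.6199 0.0148 0.0316] [0.026  0.0316 0.0355]
Sm [0.4498 0.0186 0.03  ] [0.0243 0.03   0.0345]
Ov [ 0.6126 -0.2747  0.0305] [0.0255 0.0305 0.0358]
M [ 0.4507 -0.2694  0.0304] [0.0262 0.0304 0.0347]
mill [ 0.5202 -0.128   0.1079] [0.0913 0.1079 0.1186]
jar [0.4046 0.3375 0.0858] [0.0827 0.0858 0.0898]
bottle [0.5703 0.4962 0.1802] [0.1689 0.1802 0.2108]
yel [0.4527 0.2501 0.014 ] [0.0098 0.014  0.0185]
[[-4 -6  3  2  5 -1  3 -3 -1 -2 22 28 27 24  1 -2]
 [-5 -2  1 -1  0  2 -1 10  8 32 28 25 26 26 28 26]
 [ 0  0  2 -2 -2 12 11 19 26 30 30 30 30 33 32 27]
 [-2  1 -4 16 16 42 39 44 37 37 28 25 29 30 28 27]
 [ 7  3  0 16 41 42 50 51 52 39 42 31 30 24 23 30]
 [ 5  5 10 39 42 51 56 57 58 54  0 39 29 28 31 22]
 [ 4 -3 14 43 51 56 58 56 60 55 50 42 33 28 21 14]
 [ 0  3 31 49 54 52 56 55 58 57 50 43 34 22  0  2]
 [29 29 23 42 50 57 58 57 60 52 50 40 32  9  2 -1]
 [28 24 28 38 38 49 57 58 53 55 50 47 16 11  4  3]
 [25 31 31 26 37 45 52 50 55 49 37 32 10  4 -1 -5]
 [23 31 31 30 30 40 43 41 38 36 31 16  6 -2 -3  2]
 [25 31 28 31 31 29 30 31 15 14 11  8  2  1  0  4]
 [26 29 25 32 28 26 23 12  7  8  4  3  2  0 -5  2]]
[[ 7  7 10  8  7 11  3  5  0 10 11 14 10  7  8]
 [ 6  9 15  4  9  8  7 11 12  7 13  6 11  4  0]
 [16  9  3  7  8  5  6 10 12  8 14  9  2  7  9]
 [12  9  7 12  9  5 14 11 10  6 12  8  8  9  8]
 [ 6 13  4  1 13 10 14 14 21  9  9 10  8  6 12]
 [ 7  4  8 17 14 28 29 30 12 14  7  6  8 11  6]
 [ 8  6 13 16 25 32 28 31 28 16  8  7 12  3 10]
 [ 5  9 15 11 29 29 32 34 29 10 12 17  9  7  9]
 [12  9 13  8 34 33 32 29 36 10 14 13 10  5 11]
 [ 5  6 12 14 34 31 28 31 30  9  8  6 12  9  6]
 [ 9  9 12 12 16 13 32 17 10 11  6  6 10  4  8]
 [12  3  7 10 12 12 14 11 13 10  6  9  5  8  6]
 [11  5 12 11  8  8  8  9  9  8 11 15 13 15  9]
 [10  7  9 10  6 11 13  7  9  5  7  5  4  5  8]]
```

View pics/c1.png

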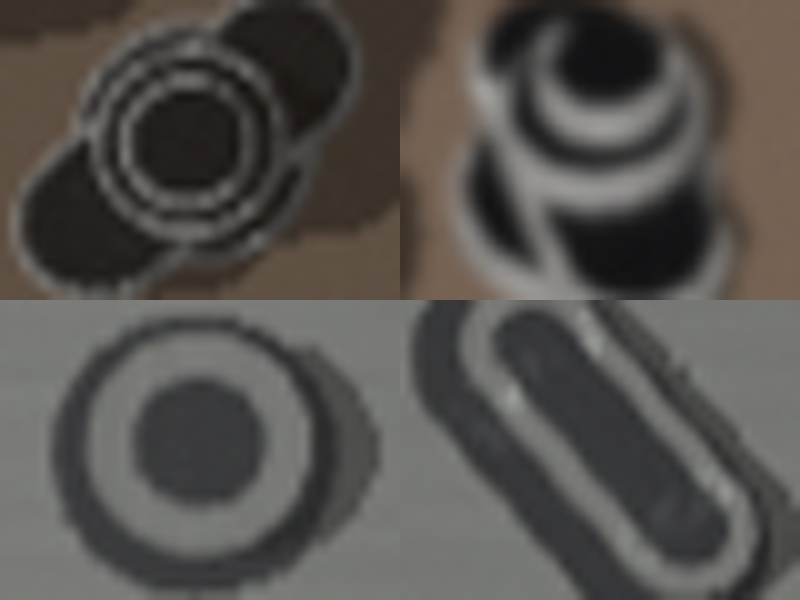

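The crops confirm the black stack: small on medium on the oval, with the large underneath. The burners show a dark centre inside a light ring.

```bash
cat >> h.py <<'E'
def blob(c,u,v,z,w=14,k=8,thr=None):
    """dark region round the seed pixel -> world contour at height z"""
    g=cv2.cvtColor(c["pixels"],cv2.COLOR_BGR2GRAY); u0,v0=u-w,v-w
    g=cv2.resize(g[v0:v+w+1,u0:u+w+1],None,fx=k,fy=k,interpolation=cv2.INTER_CUBIC)
    s=g[w*k-8:w*k+16,w*k-8:w*k+16]
    t=thr
    m=(g<t).astype(np.uint8); n,l=cv2.connectedComponents(m); m=(l==l[w*k+k//2,w*k+k//2]).astype(np.uint8)
    cs,_=cv2.findContours(m,cv2.RETR_EXTERNAL,cv2.CHAIN_APPROX_NONE); q=max(cs,key=len)[:,0].astype(float)
    return unproj(c,(q[:,0]+.5)/k-.5+u0,(q[:,1]+.5)/k-.5+v0,z=z)[:,:2]
def rect(P):
    M=cv2.moments((P*1e5).astype(np.float32).reshape(-1,1,2)); ctr=np.array([M["m10"],M["m01"]])/M["m00"]/1e5
    yaw=.5*np.degrees(np.arctan2(2*M["mu11"],M["mu20"]-M["mu02"]))
    r=cv2.minAreaRect((P*1e3).astype(np.float32))
    return np.round(ctr,4),np.round(yaw,1),np.round(r[1],1),np.round(2*np.sqrt(M["m00"]/np.pi)/1e2,1)
E
python3 - <<'E'
from h import *
c=np.load("top.npy",allow_pickle=True).item(); s=np.load("side.npy",allow_pickle=True).item()
g=cv2.cvtColor(c["pixels"],cv2.COLOR_BGR2GRAY)
for n,(u,v) in dict(pile=(177,204),L=(294,172),Sm=(293,234),Ov=(399,174),M=(399,234)).items(): print(n,g[v,u-14:u+15])
for n,(u,v,z) in dict(small=(177,204,.056),L=(294,172,.03),Sm=(293,234,.03),Ov=(399,174,.03),M=(399,234,.03)).items():
  for t in ((45,60,75) if n=="small" else (80,90,100)):
    print(n,t,*rect(blob(c,u,v,z,thr=t)))
for n,C in (("top",cloud(c)),("side",cloud(s))):
    q=C.reshape(-1,3); q=q[(q[:,2]>.045)&(q[:,0]>.3)&(q[:,0]<.8)&(q[:,1]>.15)&(q[:,1]<.6)]
    h,_,_=np.histogram2d(q[:,0],q[:,1],bins=[np.arange(.3,.81,.025),np.arange(.15,.61,.025)],weights=None)
    z=np.zeros(h.shape,int)
    for p in q:
        a,b=int((p[0]-.3)/.025),int((p[1]-.15)/.025); z[a,b]=max(z[a,b],int(p[2]*1000))
    print(n,"rows x .30.., cols y .15.."); print(z)
E
```

```text
pile [ 98  95  81  43  93  62  46 105  53  32  31  33  33  30  31  30  33  32
  26  65  53  30  58  60  59  71  66  55  51]
L [ 60  59  80 115 118 118 119  88  63  59  59  60  62  58  59  59  58  60
  59  60  92 118 121 119 118  60  46  54  76]
Sm [123 122 123 123 104  67  60  60 107 119  96  66  61  61  60  62  59 116
 121  73  50  47  75  78  78  78 114 119 119]
Ov [ 59  58  57  66  64  62  89 112 119 118 102  66  57  57  56  55  54  57
  55  56  71 102 115 116  90  51  71  75 101]
M [122  94  57  55  56  54  70 115 118 120  88  56  55  55  55  54  54  55
  52  54  92 117 118  98  39  71  73  72 115]
small 45 [0.5286 0.3317] -80.2 [25.6 27.5] 27.0
small 60 [0.538  0.3191] -50.6 [45.1 72.6] 49.4
small 75 [0.5249 0.3262] -48.2 [77.6 77.1] 74.3
L 80 [0.6239 0.0161] 70.4 [34.7 35.2] 34.9
L 90 [0.6238 0.0161] 72.3 [36.2 36.1] 36.3
L 100 [0.6238 0.0161] 66.7 [37.5 37.6] 37.7
Sm 80 [0.4496 0.0202] -87.0 [14.9 15.9] 15.5
Sm 90 [0.4495 0.0204] -85.4 [16.9 16.2] 16.9
Sm 100 [0.4495 0.0205] -83.3 [17.6 18.3] 18.2
Ov 80 [ 0.618 -0.277] 38.7 [86.7 22.1] 46.4
Ov 90 [ 0.618 -0.277] 38.7 [87.9 23.
[... 2553 characters left out ...]
  0 240 241 168   0   0]
 [  0   0   0   0   0   0   0   0   0   0   0   0   0 240 240 169   0   0]
 [  0   0   0   0   0   0   0   0   0   0   0   0   0   0 160 101   0   0]
 [  0   0   0   0   0   0   0   0   0   0   0   0   0   0   0   0   0   0]
 [  0   0   0   0   0   0   0   0  84   0  86  84   0   0   0   0   0   0]
 [  0   0   0   0   0   0   0   0  85   0   0  87   0   0   0   0   0   0]
 [  0   0   0   0   0   0   0   0  87  71  85  85   0   0   0   0   0   0]
 [  0   0   0   0   0   0   0   0  84  86  85   0   0   0   0   0   0   0]
 [  0   0   0  61  60  61   0   0   0   0   0   0   0 102  99   0 159 181]
 [  0   0  61  62   0  58  60  61   0   0   0   0 112 111 111 108 182 270]]
```

Request:
step_arm([
  [0.0207,0.0435,0,0,0,8.65],
  [0.0207,0.0435,0,0,0,8.65],
  [0.0207,0.0435,0,0,0,8.65],
  [0.0207,0.0435,0,0,0,8.65],
  [0.0207,0.0435,0,0,0,8.65],
  [0.0207,0.0435,0,0,0,8.65],
  [0.0207,0.0435,0,0,0,8.65],
  [0.0207,0.0435,0,0,0,8.65],
  [0.0207,0.0435,0,0,0,8.65],
  [0.0207,0.0435,0,0,0,8.65],
  [0.0207,0.0435,0,0,0,8.65],
  [0.0207,0.0435,0,0,0,8.65],
], jaw=0.06, squeeze=12)

```text
time: 2.7
position: [0.5009, -0.0485, 0.405]
tool_rot: [0.44, 0.898, 0.0, 0.0]
ft_force: [0.8, -0.8, -0.3]
grip_width: 0.0598
grip_force: 0.0
```

Request:
step_arm([
  [0.0032,0.0424,0,0,0,0],
  [0.0032,0.0424,0,0,0,0],
  [0.0032,0.0424,0,0,0,0],
  [0.0032,0.0424,0,0,0,0],
  [0.0032,0.0424,0,0,0,0],
  [0.0032,0.0424,0,0,0,0],
  [0.0032,0.0424,0,0,0,0],
  [0.0032,0.0424,0,0,0,0],
  [0.0032,0.0424,0,0,0,0],
  [0,0,-0.04,0,0,0],
  [0,0,-0.04,0,0,0],
  [0,0,-0.04,0,0,0],
])

```text
time: 4.2
position: [0.529, 0.332, 0.2837]
tool_rot: [0.442, 0.897, 0.0, 0.0]
ft_force: [-0.6, 0.3, -0.4]
grip_width: 0.0598
grip_force: 0.0
```

Request:
step_arm([
  [0,0,-0.025,0,0,0],
  [0,0,-0.02,0,0,0],
  [0,0,-0.0107,0,0,0],
  [0,0,0,0,0,0],
])

```text
time: 4.7
position: [0.529, 0.3316, 0.2285]
tool_rot: [0.442, 0.897, -0.0, -0.0]
ft_force: [-0.1, 0.5, -0.3]
grip_width: 0.0601
grip_force: 0.0
```

Request:
step_arm([
  [0,0,0,0,0,0],
  [0,0,0,0,0,0],
  [0,0,0,0,0,0],
  [0,0,0,0,0,0],
  [0,0,0,0,0,0],
  [0,0,0,0,0,0],
], jaw=0.025, squeeze=10)

```text
time: 5.45
position: [0.5293, 0.3317, 0.2297]
tool_rot: [0.442, 0.897, 0.0, 0.0]
ft_force: [-0.8, -0.5, 5.8]
grip_width: 0.0351
grip_force: 10.0
```

Request:
step_arm([
  [0,0,0.015,0,0,0],
  [0,0,0.03,0,0,0],
  [0,0,0.045,0,0,0],
  [-0.0113,-0.0445,0,0,0,0],
  [-0.0113,-0.0445,0,0,0,0],
  [-0.0113,-0.0445,0,0,0,0],
  [-0.0113,-0.0445,0,0,0,0],
  [-0.0113,-0.0445,0,0,0,0],
  [-0.0113,-0.0445,0,0,0,0],
  [-0.0113,-0.0444,0,0,0,0],
  [0,0,-0.03,0,0,0],
  [0,0,0,0,0,0],
])

```text
time: 6.95
position: [0.4494, 0.0197, 0.2883]
tool_rot: [0.442, 0.897, -0.0, -0.002]
ft_force: [0.6, 0.1, -0.9]
grip_width: 0.0355
grip_force: 10.0
```

Run:
```python
from h import *
c=camera("top"); s=camera("side")
np.save("top.npy",c,allow_pickle=True); np.save("side.npy",s,allow_pickle=True)
def crop(i,u,v,w,h,k): return cv2.resize(i[v-h:v+h,u-w:u+w],None,fx=k,fy=k,interpolation=cv2.INTER_CUBIC)
cv2.imwrite("pics/c2.png",np.vstack([np.hstack([crop(c["pixels"],178,205,20,15,10),crop(s["pixels"],233,257,20,15,10)]),np.hstack([crop(s["pixels"],293,175,40,30,5),crop(c["pixels"],270,220,80,60,2)[:300,:400] if 0 else cv2.resize(c["pixels"],(400,300))])]))
print(get_obs()["position"],get_obs()["grip_width"])
```

```text
[0.4501443  0.02043707 0.28944014] 0.03562047098182316
```

View pics/c2.png

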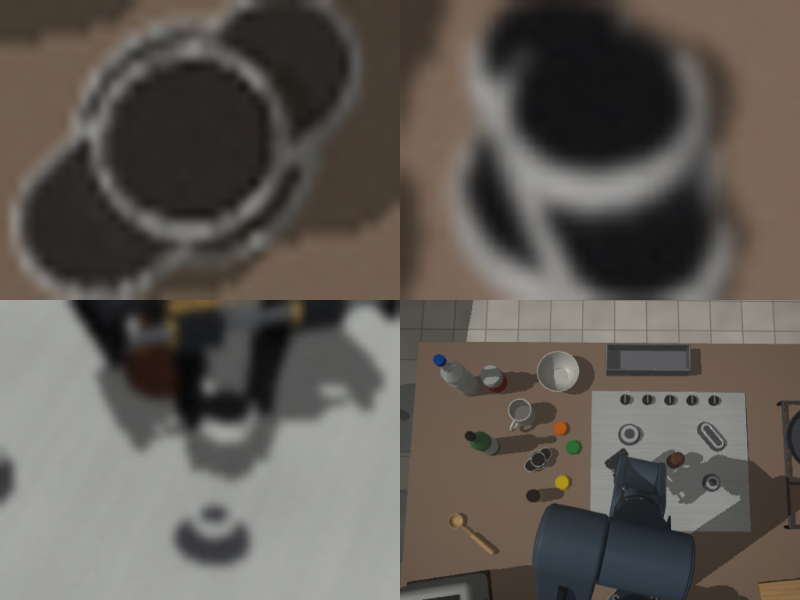

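The small cap is held level above its burner, and the rest of the pile is undisturbed.

Request:
step_arm([
  [-0.0002,-0.0001,-0.03,0,0,0],
  [0,0,-0.025,0,0,0],
  [0,0,-0.01,0,0,0],
  [0,0,-0.006,0,0,0],
  [0,0,0,0,0,0],
  [0,0,0,0,0,0],
])

```text
time: 7.8
position: [0.4501, 0.0202, 0.2187]
tool_rot: [0.442, 0.897, 0.0, 0.001]
ft_force: [1.0, -0.2, -1.8]
grip_width: 0.035
grip_force: 10.0
```

Request:
step_arm([
  [0,0,0,0,0,0],
  [0,0,0,0,0,0],
  [0,0,0,0,0,0],
  [0,0,0,0,0,0],
  [0,0,0.02,0,0,0],
  [0,0,0.04,0,0,0],
  [0,0,0.05,0,0,0],
  [0.0063,0.035,0,0,0,0],
  [0.0063,0.04,0,0,0,0],
  [0.0063,0.04,0,0,0,0],
  [0.0063,0.04,0,0,0,0],
  [0,0,0,0,0,0],
], jaw=0.065)

```text
time: 9.3
position: [0.475, 0.1772, 0.328]
tool_rot: [0.44, 0.898, 0.0, 0.0]
ft_force: [0.4, 0.0, -0.5]
grip_width: 0.0651
grip_force: 0.0
```

Run:
```python
from h import *
c=camera("top"); s=camera("side")
np.save("top.npy",c,allow_pickle=True); np.save("side.npy",s,allow_pickle=True)
def crop(i,u,v,w,h,k): return cv2.resize(i[v-h:v+h,u-w:u+w],None,fx=k,fy=k,interpolation=cv2.INTER_CUBIC)
cv2.imwrite("pics/c3.png",np.vstack([np.hstack([crop(c["pixels"],294,234,20,15,10),crop(s["pixels"],294,190,20,15,10)]),np.hstack([crop(s["pixels"],293,175,40,30,5), cv2.resize(c["pixels"],(400,300))])]))
for t in (45,50,55): print(rect(blob(c,293,234,.044,thr=t)))
for t in (45,50,55,60): print("med",rect(blob(c,177,204,.042,thr=t)))
print(get_obs()["position"])
```

```text
(array([0.45  , 0.0218]), np.float64(66.9), array([24.7, 26.5]), np.float64(25.8))
(array([0.4499, 0.0219]), np.float64(66.2), array([26.4, 27.5]), np.float64(26.8))
(array([0.45  , 0.0219]), np.float64(62.6), array([27.7, 27.8]), np.float64(27.6))
med (array([0.5302, 0.3334]), np.float64(-84.2), array([41.8, 42.9]), np.float64(42.2))
med (array([0.5302, 0.3335]), np.float64(-85.8), array([42.2, 43.6]), np.float64(42.8))
med (array([0.5302, 0.3335]), np.float64(-85.7), array([43.6, 43.6]), np.float64(43.4))
med (array([0.5302, 0.3335]), np.float64(-86.6), array([44.3, 44. ]), np.float64(43.9))
[0.47457988 0.17521366 0.32781757]
```

View pics/c3.png

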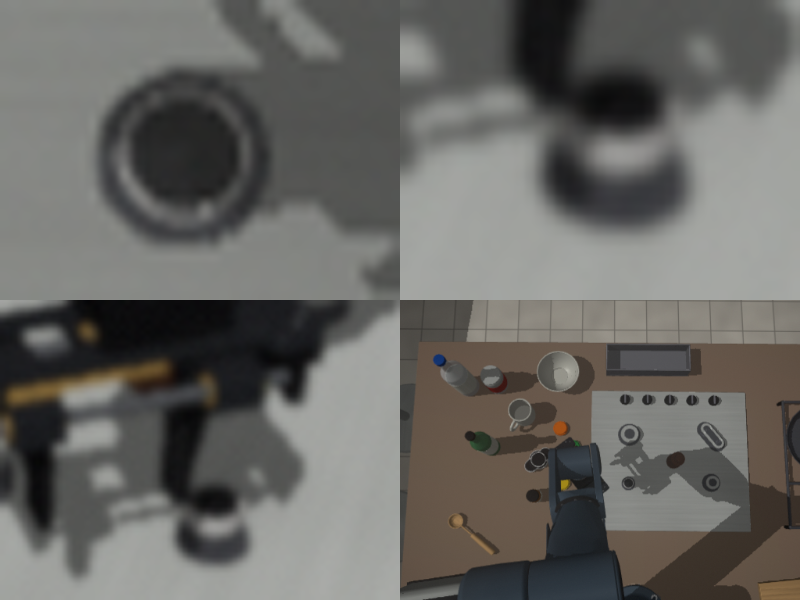

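The small cap sits flat and concentric on its burner, 1–2 mm off by measurement. Next is the medium cap.

Request:
step_arm([
  [0.0139,0.0396,0,0,0,0],
  [0.0139,0.0396,0,0,0,0],
  [0.0139,0.0396,0,0,0,0],
  [0.0138,0.0395,0,0,0,0],
  [0,0,-0.03,0,0,0],
  [0,0,-0.03,0,0,0],
  [0,0,-0.025,0,0,0],
  [0,0,-0.015,0,0,0],
  [0,0,-0.013,0,0,0],
  [0,0,0,0,0,0],
  [0,0,0,0,0,0],
], jaw=0.075)

```text
time: 10.78
position: [0.5309, 0.3335, 0.2158]
tool_rot: [0.442, 0.897, 0.001, 0.0]
ft_force: [-0.5, -0.3, 0.5]
grip_width: 0.075
grip_force: 0.0
```

Request:
step_arm([
  [0,0,0,0,0,0],
  [0,0,0,0,0,0],
  [0,0,0,0,0,0],
  [0,0,0,0,0,0],
  [0,0,0,0,0,0],
  [0,0,0,0,0,0],
], jaw=0.04, squeeze=12)

```text
time: 11.52
position: [0.5305, 0.3335, 0.2154]
tool_rot: [0.442, 0.897, 0.0, 0.0]
ft_force: [-0.6, -0.8, 3.8]
grip_width: 0.0519
grip_force: 12.0
```

Request:
step_arm([
  [0,0,0.015,0,0,0],
  [0,0,0.035,0,0,0],
  [0,0,0.05,0,0,0],
  [0,0,0.05,0,0,0],
  [-0.0055,-0.0432,0,0,0,-5],
  [-0.0055,-0.0432,0,0,0,-5],
  [-0.0055,-0.0432,0,0,0,-5],
  [-0.0055,-0.0432,0,0,0,-5],
  [-0.0055,-0.0432,0,0,0,-5],
  [-0.0055,-0.0432,0,0,0,-5],
  [-0.0055,-0.0432,0,0,0,-5],
])

```text
time: 12.9
position: [0.4915, 0.0297, 0.3656]
tool_rot: [0.692, 0.722, 0.0, 0.0]
ft_force: [0.3, 0.0, -2.0]
grip_width: 0.0516
grip_force: 12.0
```

Request:
step_arm([
  [-0.0055,-0.0432,0,0,0,-5],
  [-0.0055,-0.0432,0,0,0,-5],
  [-0.0055,-0.0432,0,0,0,-5],
  [-0.0055,-0.0432,0,0,0,-5],
  [-0.0055,-0.0432,0,0,0,-5],
  [-0.0055,-0.0432,0,0,0,-5],
  [-0.0055,-0.0435,0,0,0,-5],
  [0,0,-0.04,0,0,0],
  [0,0,-0.03,0,0,0],
  [0,0,0,0,0,0],
  [0,0,0,0,0,0],
])

```text
time: 14.28
position: [0.4539, -0.2719, 0.2961]
tool_rot: [0.876, 0.482, 0.0, 0.001]
ft_force: [-0.0, -0.3, -1.5]
grip_width: 0.0513
grip_force: 12.0
```

Run:
```python
from h import *
c=camera("top"); s=camera("side")
np.save("top.npy",c,allow_pickle=True); np.save("side.npy",s,allow_pickle=True)
def crop(i,u,v,w,h,k): return cv2.resize(i[v-h:v+h,u-w:u+w],None,fx=k,fy=k,interpolation=cv2.INTER_CUBIC)
cv2.imwrite("pics/c4.png",np.vstack([np.hstack([crop(c["pixels"],178,205,20,15,10),crop(s["pixels"],233,257,20,15,10)]),np.hstack([crop(c["pixels"],294,234,20,15,10),crop(s["pixels"],315,135,40,30,5)])]))
for t in (45,50,55): print(rect(blob(c,293,234,.044,thr=t)))
for t in (45,50,55): print("oval",rect(blob(c,177,208,.028,w=20,thr=t)))
o=get_obs();print(o["position"],o["tool_rot"],o["q"])
```

```text
(array([0.4493, 0.0195]), np.float64(-53.0), array([77.2, 78.1]), np.float64(87.2))
(array([0.4495, 0.0217]), np.float64(82.6), array([25. , 26.5]), np.float64(25.5))
(array([0.4494, 0.0218]), np.float64(84.4), array([27.1, 26.1]), np.float64(26.4))
oval (array([0.531 , 0.3364]), np.float64(-49.8), array([ 36.5, 100.6]), np.float64(64.1))
oval (array([0.531 , 0.3364]), np.float64(-49.9), array([ 37.3, 101.3]), np.float64(65.1))
oval (array([0.5309, 0.3364]), np.float64(-49.9), array([ 38.2, 102. ]), np.float64(65.9))
[ 0.45404714 -0.27189828  0.29658787] [8.76355449e-01 4.81662289e-01 4.93353449e-04 1.52422203e-03] [-7.50863943e-01  5.59407666e-01  1.77220444e+00 -1.92924231e-05
  8.06776420e-01 -1.85156788e-01]
```

View pics/c4.png

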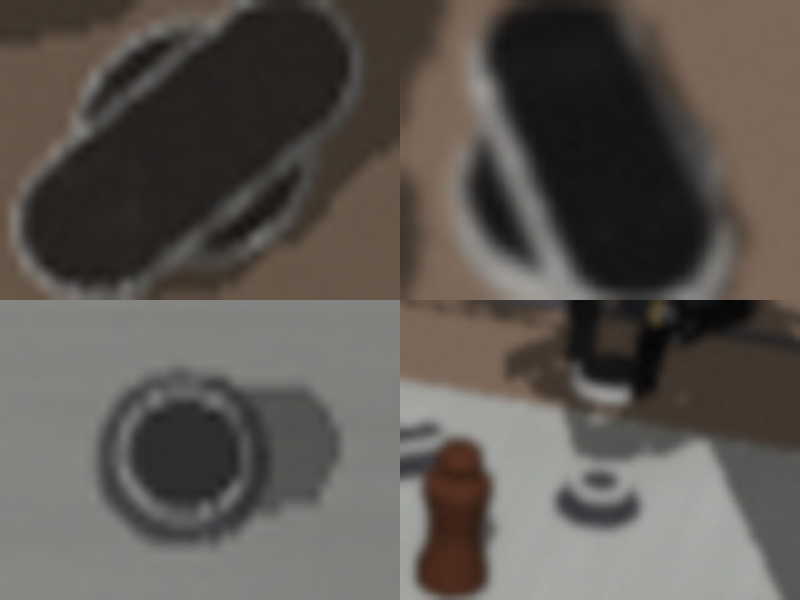

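The medium cap is held level over its burner and the small cap is seated. The oval lies on the large at yaw −49.9°. I'm placing the medium with a small correction from the small cap's residual.

Request:
step_arm([
  [-0.0004,-0.0013,-0.035,0,0,0],
  [0,0,-0.025,0,0,0],
  [0,0,-0.012,0,0,0],
  [0,0,-0.006,0,0,0],
  [0,0,0,0,0,0],
  [0,0,0,0,0,0],
])

```text
time: 15.12
position: [0.4534, -0.2731, 0.2178]
tool_rot: [0.876, 0.482, 0.0, 0.001]
ft_force: [0.1, 0.4, -1.4]
grip_width: 0.0516
grip_force: 12.0
```

Request:
step_arm([
  [0,0,0,0,0,0],
  [0,0,0,0,0,0],
  [0,0,0,0,0,0],
  [0,0,0,0,0,0],
  [0,0,0.02,0,0,0],
  [0,0,0.05,0,0,0],
  [0,0,0.06,0,0,0],
  [0.004,0.0432,0,0,0,5],
  [0.004,0.0432,0,0,0,5],
  [0.004,0.0432,0,0,0,5],
  [0.004,0.0432,0,0,0,5],
  [0,0,0,0,0,0],
], jaw=0.08)

```text
time: 16.62
position: [0.4685, -0.0975, 0.347]
tool_rot: [0.778, 0.628, -0.0, -0.001]
ft_force: [-0.1, -1.6, 0.2]
grip_width: 0.0801
grip_force: 0.0
```

Run:
```python
from h import *
c=camera("top"); s=camera("side")
np.save("top.npy",c,allow_pickle=True); np.save("side.npy",s,allow_pickle=True)
def crop(i,u,v,w,h,k): return cv2.resize(i[v-h:v+h,u-w:u+w],None,fx=k,fy=k,interpolation=cv2.INTER_CUBIC)
cv2.imwrite("pics/c5.png",np.vstack([np.hstack([crop(c["pixels"],399,234,20,15,10),crop(s["pixels"],315,145,20,15,10)]),np.hstack([crop(s["pixels"],293,190,20,15,10), cv2.resize(c["pixels"],(400,300))])]))
for t in (45,50,55): print(rect(blob(c,399,234,.044,thr=t)))
print(get_obs()["position"],get_obs()["tool_rot"])
```

```text
(array([ 0.4523, -0.2796]), np.float64(-4.3), array([57.8, 78.4]), np.float64(66.4))
(array([ 0.4458, -0.2613]), np.float64(-36.5), array([68.8, 79.8]), np.float64(69.4))
(array([ 0.4467, -0.2618]), np.float64(-35.3), array([69.2, 79.8]), np.float64(72.0))
[ 0.46926511 -0.10007653  0.347178  ] [ 7.79301775e-01  6.26648661e-01 -9.16261039e-06  4.47028490e-04]
```

View pics/c5.png

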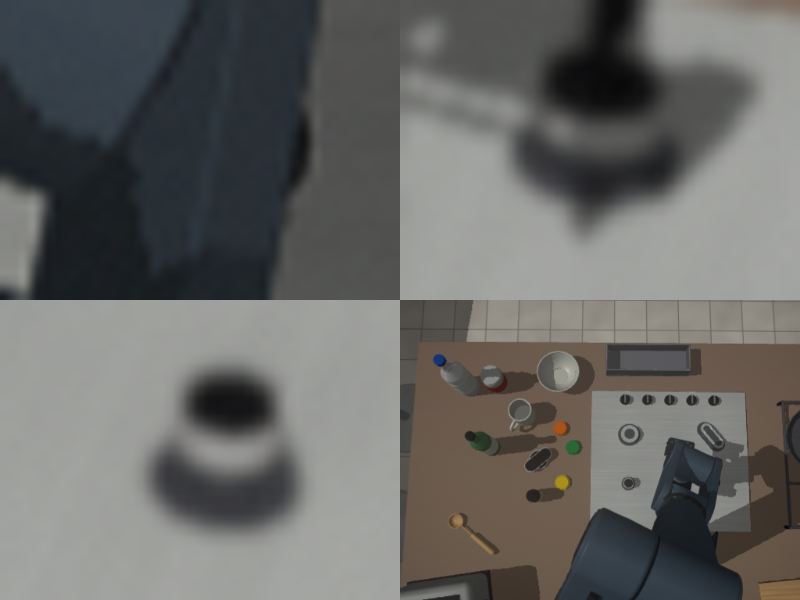

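Request:
step_arm([
  [0.0062,0.0436,0,0,0,5.26],
  [0.0062,0.0436,0,0,0,5.26],
  [0.0062,0.0436,0,0,0,5.26],
  [0.0062,0.0436,0,0,0,5.26],
  [0.0062,0.0436,0,0,0,5.26],
  [0.0062,0.0436,0,0,0,5.26],
  [0.0062,0.0436,0,0,0,5.26],
  [0.0062,0.0436,0,0,0,5.26],
  [0.0062,0.0436,0,0,0,5.26],
  [0.0062,0.0436,0,0,0,5.26],
  [0,0,-0.04,0,0,0],
  [0,0,0,0,0,0],
], jaw=0.07)

```text
time: 18.23
position: [0.5308, 0.3345, 0.3039]
tool_rot: [0.422, 0.907, -0.003, -0.002]
ft_force: [-0.1, -0.3, 0.5]
grip_width: 0.07
grip_force: 0.0
```

Run:
```python
from h import *
c=camera("top"); s=camera("side")
def crop(i,u,v,w,h,k): return cv2.resize(i[v-h:v+h,u-w:u+w],None,fx=k,fy=k,interpolation=cv2.INTER_CUBIC)
cv2.imwrite("pics/c6.png",np.vstack([np.hstack([crop(c["pixels"],399,234,20,15,10),crop(s["pixels"],315,145,20,15,10)])]))
for t in (45,50,55): print(rect(blob(c,399,234,.044,thr=t)),rect(blob(c,293,234,.044,thr=t)))
print(get_obs()["position"],get_obs()["tool_rot"])
```

```text
(array([ 0.4543, -0.2706]), np.float64(-87.2), array([43.6, 44.9]), np.float64(44.2)) (array([0.4493, 0.0195]), np.float64(-53.0), array([77.2, 78.1]), np.float64(87.2))
(array([ 0.4543, -0.2706]), np.float64(-88.8), array([44.2, 45.5]), np.float64(44.9)) (array([0.4495, 0.0216]), np.float64(82.7), array([26.5, 25.1]), np.float64(25.5))
(array([ 0.4542, -0.2706]), np.float64(89.0), array([45.8, 45.2]), np.float64(45.5)) (array([0.4495, 0.0217]), np.float64(83.5), array([27.1, 26.1]), np.float64(26.4))
[0.53195135 0.33467068 0.30700654] [ 4.22242145e-01  9.06482987e-01 -3.61871749e-04 -1.83370259e-04]
```

View pics/c6.png

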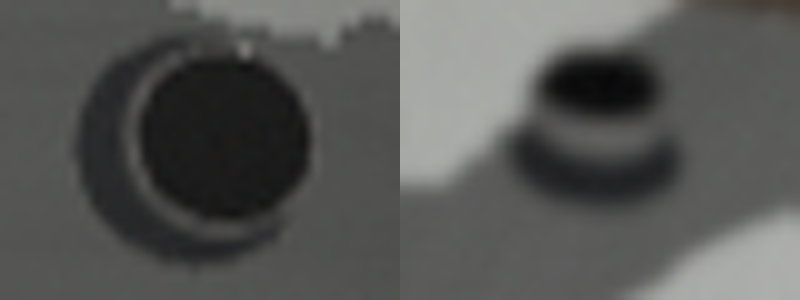

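The medium cap is 1.2 mm off in x and 1.0 mm in y, and flat. I'm grasping the oval now.

Request:
step_arm([
  [-0.0004,0.0015,-0.04,0,0,0.2],
  [0,0,-0.03,0,0,0],
  [0,0,-0.02,0,0,0],
  [0,0,0,0,0,0],
  [0,0,0,0,0,0],
])

```text
time: 18.95
position: [0.5315, 0.3373, 0.2184]
tool_rot: [0.42, 0.908, 0.001, 0.001]
ft_force: [1.0, -1.0, 0.8]
grip_width: 0.0702
grip_force: 0.0
```

Run:
```python
from h import *
o=get_obs(); q=o["tool_rot"]; print(o["position"],2*np.degrees(np.arctan2(q[1],q[0]))-90)
```

```text
[0.53150627 0.33734911 0.21839396] 40.34115765304878
```

Request:
step_arm([
  [-0.0004,-0.0008,-0.01,0,0,0],
  [0,0,-0.0087,0,0,0],
  [0,0,0,0,0,0],
  [0,0,0,0,0,0],
])

```text
time: 19.45
position: [0.5303, 0.3366, 0.1982]
tool_rot: [0.42, 0.908, -0.0, -0.0]
ft_force: [-0.1, 0.6, -0.1]
grip_width: 0.0699
grip_force: 0.0
```

Request:
step_arm([
  [0,0,0,0,0,0],
  [0,0,0,0,0,0],
  [0,0,0,0,0,0],
  [0,0,0,0,0,0],
  [0,0,0,0,0,0],
  [0,0,0,0,0,0],
], jaw=0.034, squeeze=20)

```text
time: 20.2
position: [0.5304, 0.3366, 0.1985]
tool_rot: [0.42, 0.908, 0.0, 0.0]
ft_force: [-0.3, 0.4, 1.1]
grip_width: 0.0442
grip_force: 20.0
```

Run:
```python
from h import *
o=get_obs(); q=o["tool_rot"]; print(o["position"],2*np.degrees(np.arctan2(q[1],q[0]))-90)
```

```text
[0.53037903 0.33656861 0.19848999] 40.36521532000461
```

Request:
step_arm([
  [0,0,0.012,0,0,0],
  [0,0,0.04,0,0,0],
  [0,0,0.055,0,0,0],
  [0,0,0.055,0,0,0],
  [0.0058,-0.0411,0,0,0,-6.12],
  [0.0058,-0.0411,0,0,0,-6.12],
  [0.0058,-0.0411,0,0,0,-6.12],
  [0.0058,-0.0411,0,0,0,-6.12],
  [0.0058,-0.0411,0,0,0,-6.12],
  [0.0058,-0.0411,0,0,0,-6.12],
  [0.0058,-0.0411,0,0,0,-6.12],
])

```text
time: 21.58
position: [0.5705, 0.0475, 0.3607]
tool_rot: [0.723, 0.69, -0.0, -0.0]
ft_force: [-0.5, 0.6, -2.8]
grip_width: 0.044
grip_force: 20.0
```

Request:
step_arm([
  [0.0058,-0.0411,0,0,0,-6.12],
  [0.0058,-0.0411,0,0,0,-6.12],
  [0.0058,-0.0411,0,0,0,-6.12],
  [0.0057,-0.041,0,0,0,-6.12],
  [0.0057,-0.041,0,0,0,-6.12],
  [0.0057,-0.041,0,0,0,-6.12],
  [0.0057,-0.041,0,0,0,-6.12],
  [0.0057,-0.041,0,0,0,-6.12],
  [0,0,-0.05,0,0,0],
  [0,0,-0.02,0,0,0],
  [0,0,0,0,0,0],
  [0,0,0,0,0,0],
])

```text
time: 23.08
position: [0.6174, -0.2791, 0.2918]
tool_rot: [0.944, 0.331, 0.001, 0.001]
ft_force: [0.3, -0.8, -1.3]
grip_width: 0.0438
grip_force: 20.0
```

Run:
```python
from h import *
o=get_obs(); q=o["tool_rot"]; print(o["position"],2*np.degrees(np.arctan2(q[1],q[0]))-90, o["grip_width"])
c=camera("top"); s=camera("side")
for t in (45,50,55,60): print("large",rect(blob(c,177,206,.014,w=18,thr=t)))
def crop(i,u,v,w,h,k): return cv2.resize(i[v-h:v+h,u-w:u+w],None,fx=k,fy=k,interpolation=cv2.INTER_CUBIC)
cv2.imwrite("pics/c7.png",np.hstack([crop(c["pixels"],178,205,20,15,10),crop(s["pixels"],273,136,40,30,5)]))
```

```text
[ 0.61744537 -0.27908537  0.29176035] -51.37643780978571 0.04378679833120749
large (array([0.5337, 0.3363]), np.float64(-84.6), array([57., 59.]), np.float64(57.7))
large (array([0.5337, 0.3364]), np.float64(-85.1), array([59.5, 58.3]), np.float64(58.5))
large (array([0.5336, 0.3364]), np.float64(-85.2), array([60.2, 58.9]), np.float64(59.2))
large (array([0.5336, 0.3364]), np.float64(-85.8), array([60.7, 59.4]), np.float64(59.8))
```

View pics/c7.png

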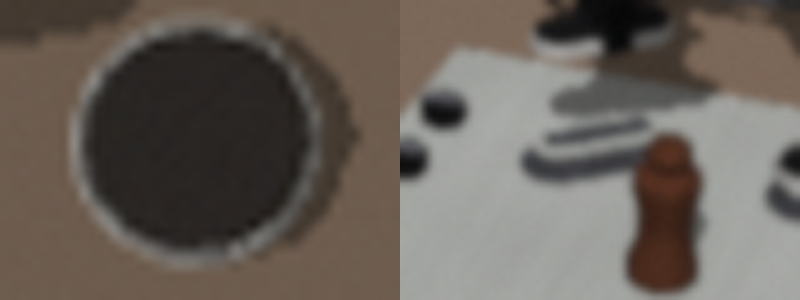

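The oval is held level over its burner, and the large cap lies alone at (0.5337, 0.3364).

Request:
step_arm([
  [0,0,-0.035,0,0,0],
  [0,0,-0.025,0,0,0],
  [0,0,-0.01,0,0,0],
  [0,0,-0.006,0,0,0],
  [0,0,0,0,0,0],
  [0,0,0,0,0,0],
])

```text
time: 23.92
position: [0.6172, -0.2797, 0.2155]
tool_rot: [0.944, 0.33, 0.001, 0.001]
ft_force: [-0.2, 0.1, -2.6]
grip_width: 0.0438
grip_force: 20.0
```

Request:
step_arm([
  [0,0,0,0,0,0],
  [0,0,0,0,0,0],
  [0,0,0,0,0,0],
  [0,0,0,0,0,0],
  [0,0,0.02,0,0,0],
  [0,0,0.05,0,0,0],
  [0,0,0.06,0,0,0],
  [-0.0055,0.041,0,0,0,6.1],
  [-0.0055,0.041,0,0,0,6.1],
  [-0.0055,0.041,0,0,0,6.1],
  [-0.0055,0.041,0,0,0,6.1],
  [-0.0055,0.041,0,0,0,6.1],
], jaw=0.075)

```text
time: 25.42
position: [0.5891, -0.0732, 0.346]
tool_rot: [0.823, 0.568, 0.001, 0.001]
ft_force: [-0.3, 0.2, -0.3]
grip_width: 0.0747
grip_force: 0.0
```

Request:
step_arm([
  [-0.0055,0.041,0,0,0,6.1],
  [-0.0055,0.041,0,0,0,6.1],
  [-0.0055,0.041,0,0,0,6.1],
  [-0.0055,0.041,0,0,0,6.1],
  [-0.0055,0.041,0,0,0,6.1],
  [-0.0055,0.041,0,0,0,6.1],
  [-0.0055,0.041,0,0,0,6.1],
  [-0.0055,0.041,0,0,0,6.1],
  [-0.0055,0.041,0,0,0,6.1],
  [-0.0055,0.041,0,0,0,6.1],
  [0,0,-0.03,0,0,0],
  [0,0,0,0,0,0],
], jaw=0.086)

```text
time: 26.92
position: [0.5332, 0.3358, 0.3136]
tool_rot: [0.422, 0.907, -0.001, -0.001]
ft_force: [-0.2, -1.2, -1.0]
grip_width: 0.0859
grip_force: 0.0
```

Run:
```python
from h import *
o=get_obs(); q=o["tool_rot"]; print(o["position"],2*np.degrees(np.arctan2(q[1],q[0]))-90, o["grip_width"])
c=camera("top"); s=camera("side")
for t in (45,50,55): print("oval",rect(blob(c,399,174,.044,w=22,thr=t)))
def crop(i,u,v,w,h,k): return cv2.resize(i[v-h:v+h,u-w:u+w],None,fx=k,fy=k,interpolation=cv2.INTER_CUBIC)
cv2.imwrite("pics/c8.png",np.hstack([crop(c["pixels"],399,174,20,15,10),crop(s["pixels"],273,136,20,15,10)]))
```

```text
[0.53318374 0.33576179 0.31361081] 40.13016849539747 0.08586251325866935
oval (array([ 0.6179, -0.2796]), np.float64(39.2), array([101.,  37.]), np.float64(64.3))
oval (array([ 0.6179, -0.2795]), np.float64(39.3), array([101.4,  37.6]), np.float64(65.4))
oval (array([ 0.618 , -0.2796]), np.float64(39.4), array([102. ,  38.2]), np.float64(66.2))
```

View pics/c8.png

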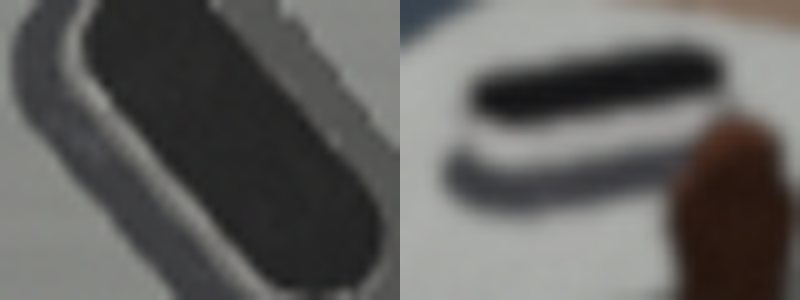

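The oval is flat, but about 2.5 mm off in y. I'll mend that after the large cap. Before grasping the large, I'm turning the gripper 90° to clear the mug handle and the jar.

Request:
step_arm([
  [0.0004,0.0005,-0.01,0,0,-10],
  [0,0,-0.01,0,0,-10],
  [0,0,-0.01,0,0,-10],
  [0,0,-0.01,0,0,-10],
  [0,0,-0.01,0,0,-10],
  [0,0,0,0,0,-10],
  [0,0,0,0,0,-10],
  [0,0,0,0,0,-10],
  [0,0,0,0,0,-10],
  [0,0,0,0,0,0],
])

```text
time: 28.28
position: [0.5356, 0.3355, 0.266]
tool_rot: [0.939, 0.343, 0.001, -0.0]
ft_force: [-0.9, 0.5, 0.3]
grip_width: 0.0861
grip_force: 0.0
```

Run:
```python
from h import *
o=get_obs(); q=o["tool_rot"]; print(o["position"],2*np.degrees(np.arctan2(q[1],q[0]))-90, o["grip_width"])
```

```text
[0.53560198 0.3355034  0.26599797] -49.89056728820782 0.0860975932223937
```

Request:
step_arm([
  [-0.0007,0.0003,-0.025,0,0,0],
  [0,0,-0.025,0,0,0],
  [0,0,0,0,0,0],
  [0,0,0,0,0,0],
])

```text
time: 28.78
position: [0.5347, 0.3363, 0.2155]
tool_rot: [0.939, 0.343, 0.001, -0.0]
ft_force: [0.5, -0.2, 0.2]
grip_width: 0.086
grip_force: 0.0
```

Request:
step_arm([
  [0,0,0,0,0,0],
])

```text
time: 28.9
position: [0.5346, 0.3365, 0.2158]
tool_rot: [0.939, 0.343, 0.001, -0.0]
ft_force: [-0.2, 0.3, 0.5]
grip_width: 0.0858
grip_force: 0.0
```

Request:
step_arm([
  [-0.0009,0,-0.015,0,0,0],
  [0,0,-0.01,0,0,0],
  [0,0,-0.0045,0,0,0],
  [0,0,0,0,0,0],
  [0,0,0,0,0,0],
])

```text
time: 29.52
position: [0.5333, 0.3364, 0.1849]
tool_rot: [0.939, 0.343, 0.0, 0.0]
ft_force: [0.2, -0.7, -0.6]
grip_width: 0.0859
grip_force: 0.0
```

Request:
step_arm([
  [0,0,0,0,0,0],
  [0,0,0,0,0,0],
  [0,0,0,0,0,0],
  [0,0,0,0,0,0],
  [0,0,0,0,0,0],
  [0,0,0,0,0,0],
], jaw=0.055, squeeze=20)

```text
time: 30.28
position: [0.533, 0.3365, 0.1851]
tool_rot: [0.94, 0.343, 0.0, -0.0]
ft_force: [-1.0, 0.2, 3.3]
grip_width: 0.0673
grip_force: 20.0
```

Request:
step_arm([
  [0,0,0.015,0,0,0],
  [0,0,0.045,0,0,0],
  [0,0,0.05,0,0,0],
  [0.0113,-0.0401,0,0,0,0],
  [0.0113,-0.0401,0,0,0,0],
  [0.0113,-0.0401,0,0,0,0],
  [0.0113,-0.0401,0,0,0,0],
  [0.0113,-0.0401,0,0,0,0],
  [0.0113,-0.0401,0,0,0,0],
  [0.0114,-0.0401,0,0,0,0],
  [0.0114,-0.0401,0,0,0,0],
  [0,0,0,0,0,0],
])

```text
time: 31.78
position: [0.6247, 0.0121, 0.2954]
tool_rot: [0.94, 0.341, 0.001, 0.001]
ft_force: [-1.6, 0.2, -2.8]
grip_width: 0.0673
grip_force: 20.0
```

Request:
step_arm([
  [0,0,-0.035,0,0,0],
  [0,0,-0.025,0,0,0],
  [0,0,0,0,0,0],
  [0,0,0,0,0,0],
])

```text
time: 32.28
position: [0.624, 0.016, 0.2357]
tool_rot: [0.939, 0.343, 0.001, 0.0]
ft_force: [0.6, -0.6, -2.5]
grip_width: 0.0675
grip_force: 20.0
```

Run:
```python
from h import *
o=get_obs(); q=o["tool_rot"]; print(o["position"],2*np.degrees(np.arctan2(q[1],q[0]))-90, o["grip_width"])
```

```text
[0.62398895 0.01598241 0.23574476] -49.89482352953197 0.06753940372039895
```

Request:
step_arm([
  [0,-0.0003,-0.01,0,0,0],
  [0,0,-0.007,0,0,0],
  [0,0,-0.003,0,0,0],
  [0,0,0,0,0,0],
  [0,0,0,0,0,0],
])

```text
time: 32.9
position: [0.6235, 0.0153, 0.2151]
tool_rot: [0.939, 0.343, -0.0, -0.0]
ft_force: [-1.4, 0.4, 0.6]
grip_width: 0.0673
grip_force: 20.0
```

Request:
step_arm([
  [0,0,0,0,0,0],
  [0,0,0,0,0,0],
  [0,0,0,0,0,0],
  [0,0,0,0,0,0],
  [0,0,0.02,0,0,0],
  [0,0,0.04,0,0,0],
  [0,0,0.05,0,0,0],
  [-0.03,0.04,0.02,0,0,0],
  [-0.03,0.04,0.02,0,0,0],
  [-0.03,0.04,0,0,0,0],
  [-0.03,0.04,0,0,0,0],
  [-0.03,0.04,0,0,0,0],
], jaw=0.087)

```text
time: 34.4
position: [0.4726, 0.2164, 0.3665]
tool_rot: [0.94, 0.342, 0.001, 0.0]
ft_force: [0.6, 0.4, -0.3]
grip_width: 0.0867
grip_force: 0.0
```

Run:
```python
from h import *
o=get_obs(); q=o["tool_rot"]; print(o["position"],2*np.degrees(np.arctan2(q[1],q[0]))-90, o["grip_width"])
c=camera("top"); s=camera("side")
for n,(u,v) in dict(L=(294,171),S=(293,234),O=(399,174),M=(399,234)).items():
  for t in (50,55): print(n,rect(blob(c,u,v,.044,w=22 if n=="O" else 16,thr=t)))
def crop(i,u,v,w,h,k): return cv2.resize(i[v-h:v+h,u-w:u+w],None,fx=k,fy=k,interpolation=cv2.INTER_CUBIC)
cv2.imwrite("pics/c9.png",np.vstack([crop(c["pixels"],346,205,80,60,5)[:, :],])[:600,:800])
```

```text
[0.47260982 0.21635813 0.36651442] -49.95230977034649 0.08668824069036506
L (array([0.6238, 0.0153]), np.float64(82.6), array([57.7, 59.1]), np.float64(58.1))
L (array([0.6238, 0.0153]), np.float64(81.9), array([59.7, 58.2]), np.float64(58.9))
S (array([0.4495, 0.0223]), np.float64(87.7), array([27.6, 27.3]), np.float64(27.3))
S (array([0.4495, 0.0223]), np.float64(83.0), array([28.5, 28. ]), np.float64(28.2))
O (array([ 0.6179, -0.2796]), np.float64(39.4), array([101.7,  38.1]), np.float64(65.8))
O (array([ 0.618 , -0.2796]), np.float64(39.4), array([102.3,  38.6]), np.float64(66.5))
M (array([ 0.4543, -0.2707]), np.float64(-80.3), array([45.4, 44.6]), np.float64(45.1))
M (array([ 0.4543, -0.2707]), np.float64(-75.2), array([46.1, 45.3]), np.float64(45.8))
```

View pics/c9.png

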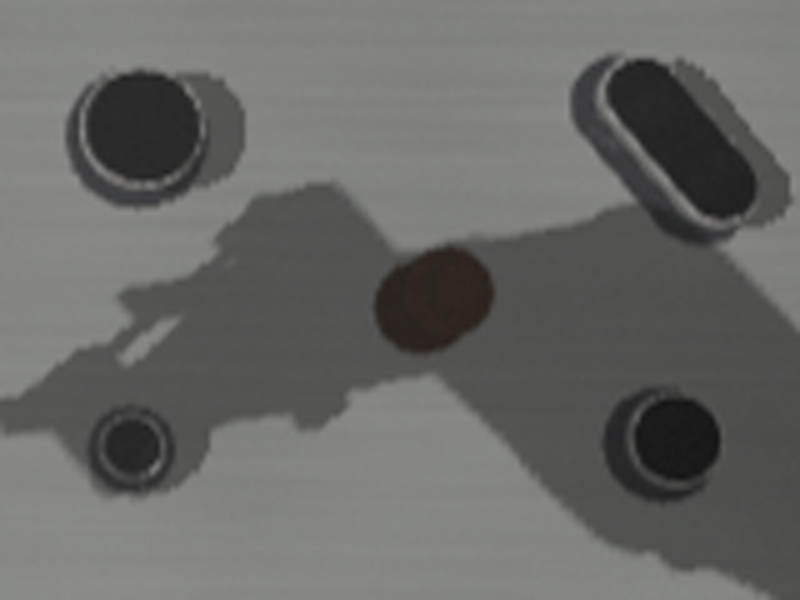

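All four are on their burners. Residuals in mm (x, y): large (0, −0.8), small (0, +1.6), medium (+1.2, +1.0), oval (0, −2.6). I'm regripping the oval to nudge it.

Request:
step_arm([
  [0.012,-0.0413,0,0,0,0],
  [0.012,-0.0413,0,0,0,0],
  [0.012,-0.0413,0,0,0,0],
  [0.012,-0.0413,0,0,0,0],
  [0.012,-0.0413,0,0,0,0],
  [0.012,-0.0413,0,0,0,0],
  [0.012,-0.0413,0,0,0,0],
  [0.012,-0.0413,0,0,0,0],
  [0.012,-0.0413,0,0,0,0],
  [0.012,-0.0413,0,0,0,0],
  [0.012,-0.0413,0,0,0,0],
  [0.012,-0.0413,0,0,0,-0.5],
], jaw=0.065)

```text
time: 36.0
position: [0.6178, -0.2828, 0.3662]
tool_rot: [0.941, 0.338, 0.001, 0.001]
ft_force: [0.3, 0.2, 0.2]
grip_width: 0.0647
grip_force: 0.0
```

Request:
step_arm([
  [0,0,-0.04,0,0,0],
  [0,0,-0.04,0,0,0],
  [0,0,-0.035,0,0,0],
  [0,0,0,0,0,0],
  [0,0,0,0,0,0],
])

```text
time: 36.62
position: [0.6183, -0.2813, 0.2517]
tool_rot: [0.941, 0.338, 0.001, 0.001]
ft_force: [0.1, -0.1, 0.7]
grip_width: 0.0648
grip_force: 0.0
```

Run:
```python
from h import *
o=get_obs(); q=o["tool_rot"]; print(o["position"],2*np.degrees(np.arctan2(q[1],q[0]))-90, o["grip_width"])
```

```text
[ 0.61826697 -0.28128188  0.25170019] -50.45156055097034 0.06483235313721683
```

Request:
step_arm([
  [-0.0006,0.0015,-0.02,0,0,0],
  [0,0,-0.012,0,0,0],
  [0,0,-0.0035,0,0,0],
  [0,0,0,0,0,0],
  [0,0,0,0,0,0],
])

```text
time: 37.25
position: [0.6173, -0.279, 0.2147]
tool_rot: [0.941, 0.338, 0.0, 0.0]
ft_force: [-0.0, -0.1, -0.0]
grip_width: 0.0656
grip_force: 0.0
```

Request:
step_arm([
  [0,0,0,0,0,0],
  [0,0,0,0,0,0],
  [0,0,0,0,0,0],
  [0,0,0,0,0,0],
  [0,0,0,0,0,0],
  [0,0,0.004,0,0,0],
  [0,0,0,0,0,0],
  [0,0.0025,0,0,0,-0.7],
  [0,0,0,0,0,0],
], jaw=0.034, squeeze=20)

```text
time: 38.38
position: [0.6169, -0.2759, 0.218]
tool_rot: [0.943, 0.333, -0.0, -0.0]
ft_force: [-0.1, -0.1, -2.3]
grip_width: 0.044
grip_force: 20.0
```

Run:
```python
from h import *
o=get_obs(); q=o["tool_rot"]; print(o["position"],2*np.degrees(np.arctan2(q[1],q[0]))-90, o["grip_width"])
```

```text
[ 0.61691705 -0.27593872  0.21803056] -51.12862067896034 0.04396706310599878
```

Request:
step_arm([
  [0.0008,-0.0008,0,0,0,0],
  [0,0,-0.0035,0,0,0],
  [0,0,0,0,0,0],
  [0,0,0,0,0,0],
])

```text
time: 38.88
position: [0.6178, -0.2771, 0.2146]
tool_rot: [0.943, 0.333, -0.0, -0.0]
ft_force: [-0.7, 0.1, -2.6]
grip_width: 0.0435
grip_force: 20.0
```

Request:
step_arm([
  [0,0,0,0,0,0],
  [0,0,0,0,0,0],
  [0,0,0,0,0,0],
  [0,0,0,0,0,0],
  [0,0,0.02,0,0,0],
  [0,0,0.05,0,0,0],
  [0,0,0.06,0,0,0],
  [-0.008,0.045,0.01,0,0,6],
  [-0.008,0.045,0,0,0,6],
  [-0.008,0.045,0,0,0,6],
  [-0.008,0.045,0,0,0,6],
  [-0.008,0.045,0,0,0,6],
], jaw=0.065)

```text
time: 40.38
position: [0.5776, -0.0508, 0.3566]
tool_rot: [0.824, 0.567, 0.001, 0.001]
ft_force: [0.4, 1.2, -0.8]
grip_width: 0.0649
grip_force: 0.0
```

Request:
step_arm([
  [-0.02,0.05,0,0,0,6],
  [-0.02,0.05,0,0,0,6],
  [-0.02,0.05,0,0,0,6],
  [-0.02,0.05,0,0,0,6],
  [-0.02,0.05,0,0,0,0],
  [0,0,0,0,0,0],
  [0,0,0,0,0,0],
])

```text
time: 41.25
position: [0.4782, 0.1978, 0.3559]
tool_rot: [0.689, 0.725, 0.001, 0.001]
ft_force: [0.4, -1.0, 0.5]
grip_width: 0.0648
grip_force: 0.0
```

Run:
```python
from h import *
o=get_obs(); q=o["tool_rot"]; print(o["position"],2*np.degrees(np.arctan2(q[1],q[0]))-90, o["grip_width"])
c=camera("top"); s=camera("side")
for n,(u,v) in dict(L=(294,171),S=(293,234),O=(399,174),M=(399,234)).items():
  for t in (50,55): print(n,rect(blob(c,u,v,.044,w=22 if n=="O" else 16,thr=t)))
def crop(i,u,v,w,h,k): return cv2.resize(i[v-h:v+h,u-w:u+w],None,fx=k,fy=k,interpolation=cv2.INTER_CUBIC)
cv2.imwrite("pics/c10.png",np.hstack([crop(c["pixels"],346,205,80,60,5)[::2,::2],crop(s["pixels"],280,160,60,45,7)[:300,:400] if 0 else cv2.resize(s["pixels"][115:205,220:340],(400,300),interpolation=cv2.INTER_CUBIC)]))
```

```text
[0.47821625 0.19781861 0.3559138 ] 2.918456823764373 0.06484396928937865
L (array([0.6234, 0.0152]), np.float64(63.1), array([58.2, 58.9]), np.float64(58.4))
L (array([0.6234, 0.0153]), np.float64(62.1), array([59.6, 59.3]), np.float64(59.3))
S (array([0.4496, 0.0222]), np.float64(87.7), array([26.4, 27.9]), np.float64(27.0))
S (array([0.4495, 0.0223]), np.float64(86.1), array([27.5, 28.7]), np.float64(28.0))
O (array([ 0.6177, -0.2772]), np.float64(38.7), array([101.3,  38. ]), np.float64(65.8))
O (array([ 0.6177, -0.2772]), np.float64(38.7), array([101.8,  38.7]), np.float64(66.5))
M (array([ 0.4543, -0.2706]), np.float64(-84.1), array([43.9, 45.5]), np.float64(45.0))
M (array([ 0.4543, -0.2706]), np.float64(-87.3), array([46.1, 45.2]), np.float64(45.8))
```

View pics/c10.png

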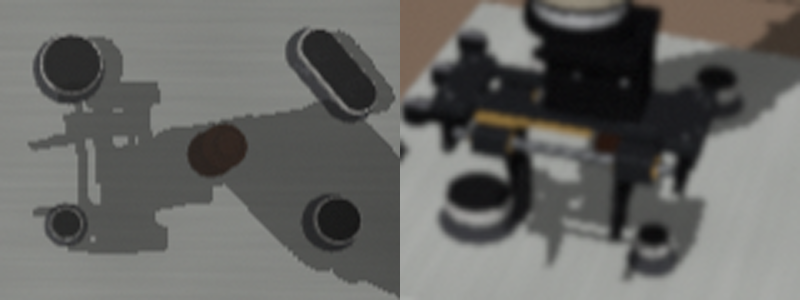

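The oval is now within 0.3 mm and aligned. I'm nudging the small cap too.

Request:
step_arm([
  [-0.0048,-0.0293,0,0,0,10],
  [-0.0048,-0.0293,0,0,0,10],
  [-0.0048,-0.0293,0,0,0,10],
  [-0.0048,-0.0293,0,0,0,10],
  [-0.0048,-0.0293,0,0,0,10],
  [-0.0048,-0.0293,0,0,0,10],
  [0,0,-0.04,0,0,0],
  [0,0,-0.04,0,0,0],
  [0,0,-0.02,0,0,0],
  [0,0,0,0,0,0],
  [0,0,0,0,0,0],
])

```text
time: 42.72
position: [0.4497, 0.0212, 0.2554]
tool_rot: [0.235, 0.972, 0.0, 0.001]
ft_force: [0.2, 0.3, 0.3]
grip_width: 0.0651
grip_force: 0.0
```

Run:
```python
from h import *
o=get_obs(); q=o["tool_rot"]; print(o["position"],2*np.degrees(np.arctan2(q[1],q[0]))-90, o["grip_width"])
```

```text
[0.4496506  0.02118895 0.25542347] 62.780480398705095 0.06507724449668179
```

Descend to TCP z 0.217, grip, lift 4 mm and read the pose.

Request:
step_arm([
  [0,0.0007,-0.02,0,0,0],
  [0,0,-0.013,0,0,0],
  [0,0,-0.0052,0,0,0],
  [0,0,0,0,0,0],
  [0,0,0,0,0,0],
])

```text
time: 43.35
position: [0.4493, 0.0227, 0.217]
tool_rot: [0.235, 0.972, 0.0, 0.0]
ft_force: [0.4, 0.7, 0.5]
grip_width: 0.0647
grip_force: 0.0
```

Request:
step_arm([
  [0,0,0,0,0,0],
  [0,0,0,0,0,0],
  [0,0,0,0,0,0],
  [0,0,0,0,0,0],
  [0,0,0,0,0,0],
  [0,0,0.004,0,0,0],
  [0,-0.0015,0,0,0,0],
  [0,0,0,0,0,0],
  [0,0,0,0,0,0],
], jaw=0.026, squeeze=10)

```text
time: 44.48
position: [0.4491, 0.0212, 0.2206]
tool_rot: [0.235, 0.972, -0.0, -0.0]
ft_force: [0.3, 0.4, -0.7]
grip_width: 0.0352
grip_force: 10.0
```

Request:
step_arm([
  [0.0003,-0.0007,0,0,0,0],
  [0,0,-0.0035,0,0,0],
  [0,0,0,0,0,0],
  [0,0,0,0,0,0],
])

```text
time: 44.98
position: [0.4494, 0.0206, 0.217]
tool_rot: [0.235, 0.972, -0.0, -0.0]
ft_force: [-0.7, -1.0, -0.1]
grip_width: 0.0359
grip_force: 10.0
```

Request:
step_arm([
  [0,0,0,0,0,0],
  [0,0,0,0,0,0],
  [0,0,0,0,0,0],
  [0,0,0,0,0,0],
  [0,0,0.02,0,0,0],
  [0,0,0.05,0,0,0],
  [0,0,0.06,0,0,0],
  [0.008,0.045,0.01,0,0,0],
  [0.008,0.05,0,0,0,0],
  [0.008,0.05,0,0,0,0],
  [0.008,0.05,0,0,0,0],
  [0.008,0.05,0,0,0,0],
], jaw=0.06)

```text
time: 46.48
position: [0.4892, 0.2672, 0.3571]
tool_rot: [0.235, 0.972, -0.0, -0.0]
ft_force: [0.1, -0.5, -0.2]
grip_width: 0.0601
grip_force: 0.0
```

Run:
```python
from h import *
c=camera("top"); s=camera("side"); C=cloud(c)
for n,(u,v) in dict(L=(294,171),S=(293,234),O=(399,174),M=(399,234)).items():
  print(n,rect(blob(c,u,v,.044,w=22 if n=="O" else 16,thr=52)), np.nanmedian(C[v-3:v+4,u-3:u+4,2]))
cv2.imwrite("pics/c11.png",np.hstack([cv2.resize(c["pixels"],(400,300)),cv2.resize(s["pixels"][105:210,215:355],(400,300),interpolation=cv2.INTER_CUBIC)]))
```

```text
L (array([0.6238, 0.0153]), np.float64(82.1), array([59.4, 57.6]), np.float64(58.5)) 0.044036537883983984
S (array([0.4506, 0.0206]), np.float64(67.1), array([25.4, 26.5]), np.float64(26.4)) 0.04492202718760274
O (array([ 0.6177, -0.2772]), np.float64(38.7), array([101.3,  38.4]), np.float64(66.0)) 0.04490901117081836
M (array([ 0.4543, -0.2706]), np.float64(-86.5), array([44.6, 45.8]), np.float64(45.4)) 0.04431785895424256
```

View pics/c11.png

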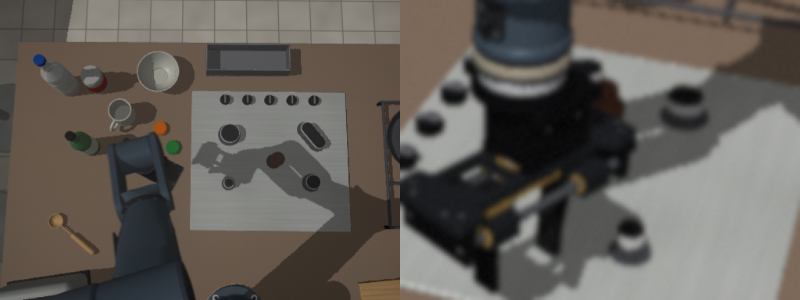

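All four caps are within about 1.5 mm of centre with their tops at 44 mm, so they are seated flat. The bottle and mill are standing and the arm touches nothing.

```bash
python3 -c "
from rig import hand_in; print(hand_in())"
```

```text
the job is handed in; nothing more can be done
None
```

All four caps are back on their own burners, flat and by camera measurement within about 1.6 mm of centre, with the oval lined up and the oil bottle and pepper mill still standing; the job is handed in.

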